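# Press the infrared thermometer into its foam-lined case and lock it

### The job

Put the teal infrared thermometer into its die-cut pocket in the foam-lined case and press it fully home, so that it lies flat on the pocket floor at both ends. Then swing the orange keeper across its handle until it points straight over it, and leave the other things on the table where they are.

Things in the scene. Friction and masses are not known exactly. Their poses are not given: they have to be found in the camera images.
- thermometer: Teal pistol-shaped infrared thermometer lying loose on its side, about 0.18 kg, 36 mm thick, vertical sides, an L from above. Origin: centre of its 130 x 120 mm bounding rectangle, on its underside; z up. Barrel 130 x 40 mm: x -65..+65, y -60..-20 (black lens at the -x end, the nose). Handle 34 mm wide: x +16..+50, from the barrel to y +60, white inlay on top.
- barrel_top (a point): Point on the thermometer's top, on the barrel: thermometer x -20, y -40, z 36 mm. A good place to grip, across the 40 mm width (along its y).
- nose_top (a point): Point on the thermometer's top, on the barrel near the nose: thermometer x -42, y -40, z 36 mm. Press here. Two sprung grey foam lips in the pocket walls beside it (case x -42, y -62 and -18) hold it up 12 to 19 mm too high when it is just laid in; pushing this end past them takes 5 to 12 N, more than its weight. Press until it stops on the floor.
- grip_top (a point): Point on the thermometer's top, on the handle: thermometer x +33, y +30, z 36 mm. Press here too: two more such lips (case x +33, y -62 and +62) hold this end up until it is pressed to the floor. The lips stand 5 mm out of the wall and give way sideways. If tilted it binds in the last few mm (20 N or more): press the two ends in turn until both are down.
- case: Fixed foam-lined case, 188 (x) x 164 (y) x 34 mm high, black foam in a grey shell. Origin: centre of its underside, on the table. Its L-shaped pocket, 24 mm deep, blue floor, matches the thermometer with 2 mm to spare all round and a 3 mm bevel at the mouth. It fits only right side up as it starts, its x and y axes along the case's, its origin over the case's origin.
- pocket_floor (a point): Above the case's origin at the height of the pocket floor, 10 mm above the table; axes as the case's. The thermometer's origin is here when home; its top is then 46 mm above the table, 12 mm above the foam.
- keeper (a joint): Orange swivel keeper on the case: bar 14 mm wide, reaching 62 mm from its pivot, 49.5 to 55.5 mm above the table. Value grows counter-clockwise from above: 0 = along case +y (open), 1.57 = along case -x, straight across the thermometer's handle (closed); stops at -0.75 and 1.6. It stays where left (1 N at the tab) and clears the thermometer only if that is home.
- keeper_pivot (a point): Pivot of the keeper, at case x +78, y +5 mm, 55 mm above the table.
- keeper_tab (a point): Middle of the keeper's upright round tab, 12 mm diameter, 55.5 to 75.5 mm above the table, 52 mm from the pivot.
- tape: Bystander: roll of white paper tape lying flat, 58 mm diameter, 26 mm high; origin under its centre.
- plaster_carton: Bystander: small red and cream carton, 36 x 91 x 52 mm; origin under its centre.
- forceps: Bystander: steel dressing forceps lying flat, 18 x 141 x 10 mm; origin under its centre.
- marker: Bystander: white marker pen with black cap lying flat, 13 x 122 x 15 mm; origin under its centre.

How it is judged:
By the outcome, as a careful person would: the job done as asked, in the order asked, and still so for the second after the job is handed in, with the robot touching nothing.
It also fails if it takes over 72 s, if anything falls off the work surface, if the arm or the gripper's body presses on something with over 40 N, if the wrist force passes 120 N, or if a joint passes its speed limit or range.

### The arm

A 6-joint arm with a two-finger parallel gripper is mounted at the origin on the work surface; the furniture and walls round the work are solid. World frame = base frame: x ahead of the robot, y to its left, z up, the work surface at z = 0. Lengths are in mm, angles in rad, forces in N, time in s.
With the tool pointing down it reaches from about 350 to 775 mm from the base axis. Payload 7.3 kg.
Tool frame: the origin (TCP) lies on the mounting face of the last link; the fingertips stand 178 mm ahead of it and the grasp point (between the pads) lies 159 mm ahead of it; z points along the fingers, y is the line along which they close (so a half turn about z gives the same grasp; the last joint's range is limited). The gripper opens to 92 mm and grips with 3 to 60 N. Pads are 19 mm wide; open, the fingers measure 130 mm over their backs; the gripper's body (75 mm by 190 mm) begins 47 mm behind the grasp point.
Start: joints at [-1.428, 0.342, 1.524, -0, 1.275, -0.146], TCP at [149.541, -503.255, 404.741] pointing down, gripper open.
Joint ranges: [-2.53, 2.53], [-0.77, 2.02], [0.04, 2.7], [-1, 4.14], [0.28, 2.66], [-3.11, 3.11]. Speed limits (rad/s): [2.57, 2.57, 3.14, 3.14, 3.14, 3.14].

### API

Orientations are given as [roll, pitch, yaw] about the fixed x, y, z axes, in that order (R = Rz(yaw) Ry(pitch) Rx(roll)).
In Python, from plant import bot gives the robot as it stands.
- The arm moves only by the shell command python3 shift.py, which reads ROWS from standard input. ROWS is one flat JSON list of numbers that holds 1 to 5 rows one after another, with no inner brackets; each row has 5 numbers: the finger opening in mm, then dx, dy, dz in parts of the range, where 1.0 means 400 mm, then a turn about the tool's z in fractions of the full range, 1 being 4 rad; each row is the pose to reach, as a shift and turn from the pose commanded when the command began, along the tool's axes at that moment; what a row does not reach only later rows make up. A row lasts 1/8 s, in which the tool goes at most 62.5 mm and 0.188 rad, less where a joint would pass 70% of its speed; a pose out of reach is approached as far as the arm can. The fingers move at their own pace and stop on an object; the grip force is fixed at half the most. Time passes only in rows, so rows that do not move let the fingers close. It prints the time, the measured TCP pose, the force, the opening and the grip force at its end. Input that does not fit is refused with a message, and nothing moves.
- bot.get_obs(): the state, without advancing time (a new reading comes with each control period).
- bot.capture(name): name is "side" or "top" or "wrist"; returns a dict with "color" (420x560x3 uint8, red, green, blue), "K" (3x3 intrinsics, pixels), "R" (3x3) and "t" (3): a world point X has camera coordinates R X + t. Camera axes: x right, y down, z forward; pixel columns grow to the right and rows downward; lengths in mm; the calibration is good to about 2 mm. A picture is of the moment at which its call begins. There is no depth.
- bot.close_job(): hands the job in; it is judged then, once.
The state is a dict: "time": time; "joint_positions": joint angles; "dq": joint speeds; "tau": joint torques, N m; "tool_pos": TCP position; "tcp_rot": TCP orientation; "contact_force": force on the tool from outside, world axes, zero at the start; "moment": the same for the moment, N m; "grip_width": finger opening in mm; "finger_force": force on a finger pad.
Only numpy, scipy, OpenCV 4.12 (cv2) and the standard library are available. Lean on these libraries where they do the work, as an engineer would, in place of code of your own. Each camera call takes 0.05 s, during which the arm holds its last target. There are 200 camera calls.

## Working session

There is one attempt and no reset: what is moved stays moved. The work goes in short steps, Python scripts to look and compute and a shell command to move; the robot and the scene stay as the last step left them, time stands still between calls to the robot, and variables do not carry over. Pictures are saved under pics/ and viewed, at most 12 in all, crops included, and the job is handed in when it is done.

```bash
ls; mkdir -p pics
python3 - <<'E'
from plant import bot
import cv2,numpy as np
o=bot.get_obs();print(o)
for n in("top","side"):
    c=bot.capture(n);cv2.imwrite(f"pics/{n}0.png",c["color"][:,:,::-1]);print(n,c["K"].round(1).tolist(),c["R"].round(3).tolist(),c["t"].round(1).tolist())
E
```

```text
pics
plant.py
shift.py
{'time': 0.0, 'joint_positions': array([-1.42802487e+00,  3.42720818e-01,  1.52501831e+00,  2.13264034e-05,
        1.27542673e+00, -1.45995186e-01]), 'dq': array([-0.00280991, -0.00062912, -0.00120427, -0.00016794, -0.0002526 ,
       -0.00070143]), 'tau': array([ 4.99551716e-04, -4.31238484e+01, -2.44220638e+01,  7.17783510e-02,
        5.58919518e-02, -1.54940858e-04]), 'tool_pos': array([ 149.51078813, -503.11531435,  404.04529584]), 'tcp_rot': array([-3.14003915e+00, -2.49041237e-04,  2.88760224e-01]), 'contact_force': array([-0.56923083, -0.09417455,  0.26016327]), 'moment': array([ 0.05274404, -0.03323931, -0.01286817]), 'finger_force': 0.0, 'grip_width': 92.24785201859434}
top [[509.9, 0.0, 274.5], [0.0, 509.9, 209.9], [0.0, 0.0, 1.0]] [[0.028, -1.0, -0.012], [-0.99, -0.026, -0.136], [0.136, 0.016, -0.991]] [11.9, 421.1, 1551.7]
side [[448.5, 0.0, 280.6], [0.0, 448.5, 209.5], [0.0, 0.0, 1.0]] [[-0.826, -0.563, 0.018], [-0.292, 0.4, -0.869], [0.482, -0.723, -0.495]] [384.5, 197.8, 1340.5]
```

View pics/top0.png

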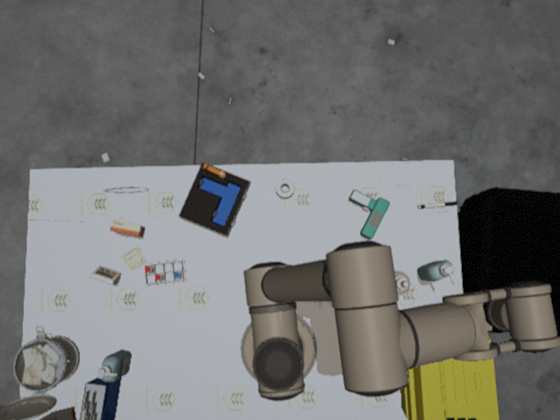

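View pics/side0.png

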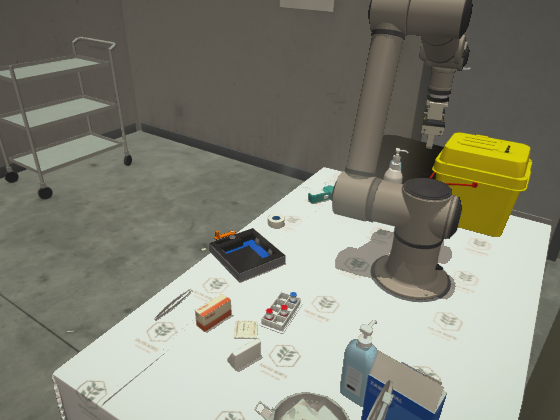

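The top view shows the thermometer at about (372,212), the case at (215,200) with the orange keeper at (214,171), and the tape at (285,188). The side view shows the same layout, with the thermometer partly hidden at (320,194). I'll take rough positions from these, then use the wrist camera for detail.

```bash
cat > h.py <<'E'
from plant import bot
import cv2,numpy as np
def cap(n,save=None):
    c=bot.capture(n)
    if save: cv2.imwrite(f"pics/{save}.png",c["color"][:,:,::-1])
    return c
def ray(c,uv,z):
    uv=np.atleast_2d(uv).astype(float);K,R,t=[np.asarray(c[k],float) for k in("K","R","t")]
    d=np.c_[uv,np.ones(len(uv))]@np.linalg.inv(K).T@R; o=-R.T@t
    return o+d*((z-o[2])/d[:,2])[:,None]
def tri(c1,p1,c2,p2):
    P=[np.asarray(c["K"])@np.c_[c["R"],np.asarray(c["t"]).reshape(3,1)] for c in(c1,c2)]
    X=cv2.triangulatePoints(P[0],P[1],np.float64(p1).reshape(-1,2).T,np.float64(p2).reshape(-1,2).T)
    return (X[:3]/X[3]).T
def proj(c,X):
    x=(np.atleast_2d(X)@np.asarray(c["R"]).T+np.asarray(c["t"]).ravel())@np.asarray(c["K"]).T
    return x[:,:2]/x[:,2:]
H={"teal":((75,90,50),(95,255,255)),"blue":((105,120,60),(120,255,255)),"orange":((8,150,120),(18,255,255))}
def blob(c,name,roi=None):
    m=cv2.inRange(cv2.cvtColor(c["color"],cv2.COLOR_RGB2HSV),*H[name])
    if roi: k=np.zeros_like(m);x0,y0,x1,y1=roi;k[y0:y1,x0:x1]=255;m&=k
    cs,_=cv2.findContours(m,cv2.RETR_EXTERNAL,cv2.CHAIN_APPROX_NONE)
    return max(cs,key=cv2.contourArea) if cs else None
def tool(dw):  # world vector -> tool axes
    from scipy.spatial.transform import Rotation as Ro
    return Ro.from_euler("xyz",bot.get_obs()["tcp_rot"]).inv().apply(dw)
E
python3 - <<'E'
from h import *
c=cap("top")
for n,z,roi in(("teal",36,(330,170,410,250)),("blue",10,(170,150,260,250)),("orange",55,(190,150,240,190))):
    b=blob(c,n,roi);p=ray(c,b[:,0],z)[:,:2].astype(np.float32);r=cv2.minAreaRect(p);print(n,len(b),r,p.mean(0));print(cv2.boxPoints(r).round(0).tolist())
w=cap("wrist");o=bot.get_obs();R=np.array(w["R"]);print("wristcam pos",-R.T@w["t"],R.round(3).tolist(),np.array(w["K"]).round(1).tolist())
E
```

```text
teal 117 ((407.6398620605469, -276.6173095703125), (54.49923324584961, 125.7676010131836), 63.93758010864258) [ 408.33478 -280.56577]
[[339.0, -273.0], [452.0, -329.0], [476.0, -280.0], [363.0, -225.0]]
blue 148 ((452.33209228515625, 213.14755249023438), (124.22713470458984, 137.9492645263672), 69.68709564208984) [455.67447 195.16864]
[[366.0, 179.0], [495.0, 131.0], [539.0, 247.0], [409.0, 295.0]]
orange 56 ((535.8489990234375, 214.51547241210938), (69.96070861816406, 16.433658599853516), 67.23944854736328) [535.50366 212.44736]
[[515.0, 185.0], [530.0, 179.0], [557.0, 244.0], [542.0, 250.0]]
wristcam pos [ 221.53040408 -480.78464751  384.31216189] [[0.285, -0.959, -0.0], [-0.92, -0.274, 0.279], [-0.268, -0.079, -0.96]] [[349.0, 0.0, 279.3], [0.0, 349.0, 209.2], [0.0, 0.0, 1.0]]
```

Units first: shifts go in shares of 400 mm and turns go in shares of 4 rad. So 300 mm is 0.75, -156 mm is -0.39, 0.74 rad is 0.185.

```bash
echo '[92, 0.15, -0.0775, 0, 0.0375, 92, 0.3, -0.155, 0, 0.075, 92, 0.45, -0.235, 0, 0.1125, 92, 0.6, -0.3125, 0, 0.15, 92, 0.75, -0.39, 0, 0.185]' | python3 shift.py; echo '[92, 0, 0, 0, 0, 92, 0, 0, 0, 0, 92, 0, 0, 0, 0]' | python3 shift.py
python3 - <<'E'
from h import *
c=cap("wrist","w1");b=blob(c,"teal");p=ray(c,b[:,0],36)[:,:2].astype(np.float32);r=cv2.minAreaRect(p);print(r)
E
```

```text
time: 0.82
tool_pos: [373.4, -286.5, 404.8]
tcp_rot: [3.141, -0.0, -0.454]
contact_force: [0.4, -0.5, -0.8]
grip_width: 92.1
finger_force: 0.0
time: 1.2
tool_pos: [371.4, -289.1, 404.6]
tcp_rot: [3.141, 0.0, -0.45]
contact_force: [-0.0, -0.0, 0.4]
grip_width: 91.3
finger_force: 0.0
((422.1451721191406, -252.87652587890625), (113.97689056396484, 125.64645385742188), 64.3319091796875)
```

View pics/w1.png

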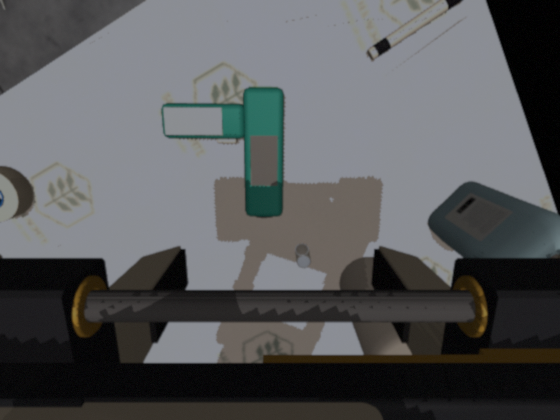

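The wrist view shows the thermometer right side up. The barrel spans (264,88) to (264,215), with the nose at the bottom, and the handle runs left to (163,120). I'll take a second view from the side for triangulation.

```bash
cat >> h.py <<'E'
H["teal"]=((70,70,25),(98,255,255))
def corners(c,b,eps=8):
    """polygon corners of contour b, refined by line fits"""
    b=b[:,0].astype(np.float32);q=cv2.approxPolyDP(b.reshape(-1,1,2),eps,True)[:,0];n=len(q);L=[]
    for i in range(n):
        a,e=q[i],q[(i+1)%n];d=(e-a)/np.linalg.norm(e-a);s=(b-a)@d;h=np.abs((b-a)@[-d[1],d[0]])
        k=(h<4)&(s>6)&(s<np.linalg.norm(e-a)-6)
        L.append(cv2.fitLine(b[k],cv2.DIST_HUBER,0,.01,.01).ravel())
    P=[]
    for i in range(n):
        l,m=L[i-1],L[i];t=np.linalg.solve(np.c_[l[:2],-m[:2]],m[2:]-l[2:]);P.append(l[2:]+t[0]*l[:2])
    return np.array(P)
E
cat > view.py <<'E'
import sys;from h import *
import pickle
c=cap("wrist",sys.argv[1]);b=blob(c,sys.argv[2]);P=corners(c,b);pickle.dump((c,P),open(sys.argv[1]+".pkl","wb"));print(P.round(1).tolist());print(ray(c,P,float(sys.argv[3]))[:,:2].round(1).tolist())
E
python3 view.py w2 teal 36; echo '[92, 0, 0.125, 0, 0, 92, 0, 0.25, 0.075, 0, 92, 0, 0.25, 0.15, 0, 92, 0, 0.25, 0.15, 0, 92, 0, 0.25, 0.15, 0]' | python3 shift.py;python3 view.py w3 teal 36
```

```text
[[208.0, 104.5], [222.0, 104.0], [222.0, 137.10000610351562], [207.10000610351562, 136.89999389648438], [244.60000610351562, 137.10000610351562], [246.1999969482422, 216.5], [282.0, 214.60000610351562], [282.0, 88.5999984741211], [244.8000030517578, 85.80000305175781], [242.10000610351562, 103.69999694824219]]
[[471.4, -261.3], [465.9, -273.6], [438.5, -258.7], [445.1, -245.7], [428.9, -278.7], [355.7, -242.6], [341.2, -277.2], [453.5, -331.3], [471.1, -300.8], [457.8, -291.0]]
time: 1.92
tool_pos: [328.8, -378.5, 345.8]
tcp_rot: [3.141, -0.001, -0.449]
contact_force: [-0.1, 1.2, -0.1]
grip_width: 92.1
finger_force: 0.0
[[-109.5999984741211, 111.30000305175781], [85.5, 103.69999694824219], [90.69999694824219, 143.6999969482422], [117.5, 144.5], [118.69999694824219, 144.5], [129.39999389648438, 233.39999389648438], [179.8000030517578, 242.5], [167.89999389648438, 84.0], [113.0, 84.0], [113.0, 103.5]]
[[529.2, -129.9], [466.5, -273.5], [438.4, -259.4], [428.4, -278.8], [427.9, -279.7], [358.4, -245.6], [331.6, -281.2], [450.8, -340.1], [469.4, -301.4], [457.1, -293.3]]
```

View pics/w3.png

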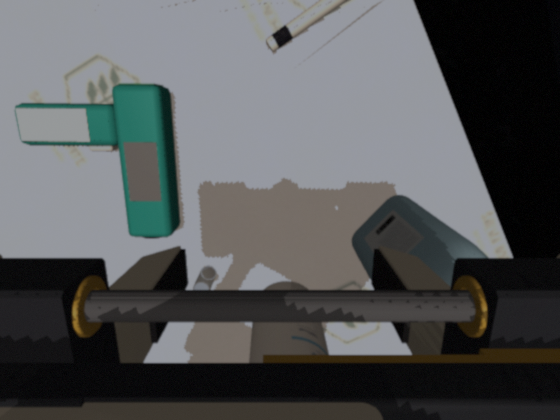

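Run:
```python
from h import *
import pickle
c2,_=pickle.load(open("w2.pkl","rb"));c3,_=pickle.load(open("w3.pkl","rb"))
print(tri(c2,[[244.6,137.1],[244.4,103.7],[282.5,87.5]],c3,[[118,144.5],[113.5,103.5],[167.9,84]]).round(1))
print("label of bottle", tri(c2,[[465,205],[430,227]],c3,[[393,228],[352,240]]).round(0))
w=np.array([387.3,-280,0])-[*bot.get_obs()["tool_pos"][:2],0];print("to barrel",tool(w).round(1))
```

```text
[[ 428.6 -278.4   34. ]
 [ 457.1 -293.    34.6]
 [ 455.7 -333.2    8.3]]
label of bottle [[ 255. -460.   15.]
 [ 251. -420.    9.]]
to barrel [ 9.800e+00 -1.139e+02 -1.000e-01]
```

In the tool's units: -114 mm is -0.285, 100 mm is 0.25.

```bash
echo '[92, 0.0125, -0.1425, 0, 0, 92, 0.025, -0.285, 0.075, 0, 92, 0.025, -0.285, 0.2125, 0, 92, 0.025, -0.285, 0.25, 0, 92, 0.025, -0.285, 0.25, 0]' | python3 shift.py
python3 - <<'E'
from h import *
o=bot.get_obs();print(tool(np.array([387.3,-280,197])-o["tool_pos"]).round(1))
E
```

```text
time: 2.6
tool_pos: [387.8, -279.4, 244.9]
tcp_rot: [-3.142, 0.0, -0.448]
contact_force: [-0.6, -0.6, 0.1]
grip_width: 91.8
finger_force: 0.0
[-0.2  0.7 47.9]
```

In the tool's units: 48 mm is 0.12, 30 mm is 0.075.

```bash
echo '[92, 0, 0, 0.075, 0, 92, 0, 0, 0.12, 0, 92, 0, 0, 0.12, 0, 36, 0, 0, 0.12, 0, 36, 0, 0, 0.12, 0]' | python3 shift.py; echo '[36, 0, 0, 0, 0, 36, 0, 0, 0, 0, 36, 0, 0, -0.075, 0, 36, 0, 0, -0.2, 0, 36, 0, 0, -0.2, 0]' | python3 shift.py; python3 view.py w4 teal 36
```

```text
time: 3.22
tool_pos: [387.7, -280.2, 198.0]
tcp_rot: [3.141, -0.002, -0.449]
contact_force: [-0.7, -0.0, 0.3]
grip_width: 76.5
finger_force: 0.0
time: 3.85
tool_pos: [388.1, -280.5, 279.9]
tcp_rot: [3.139, -0.007, -0.449]
contact_force: [-1.1, -0.3, -0.0]
grip_width: 36.2
finger_force: 0.0
[[101.0999984741211, 125.5], [214.6999969482422, 127.4000015258789], [215.39999389648438, 171.5], [184.89999389648438, 171.6999969482422], [248.3000030517578, 173.39999389648438], [250.5, 284.0], [302.29998779296875, 284.0], [307.79998779296875, 98.0], [247.0, 98.0], [247.0, 121.5999984741211]]
[[495.9, -208.8], [464.0, -272.2], [439.4, -259.2], [447.8, -241.3], [429.0, -277.8], [357.5, -243.1], [341.5, -276.2], [454.7, -332.0], [470.9, -298.4], [458.4, -292.0]]
```

View pics/w4.png

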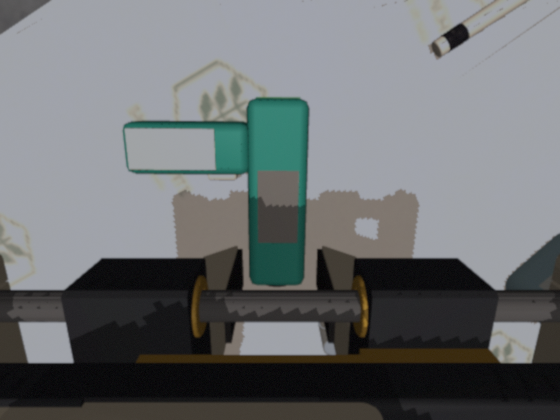

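The fingers were slower than the lift, so the thermometer is still in place on the table. The view has the barrel at u 249–306 and the nose at v 284. I'll retry with a longer close.

In the tool's units: 60 mm is 0.15, 40 mm is 0.1.

```bash
echo '[70, 0, 0, 0, 0, 70, 0, 0, 0, 0, 70, 0, 0, 0, 0, 70, 0, 0, 0.1, 0, 70, 0, 0, 0.15, 0]' | python3 shift.py; echo '[70, 0, 0, 0.05, 0, 70, 0, 0, 0.05, 0, 34, 0, 0, 0.05, 0, 34, 0, 0, 0.05, 0, 34, 0, 0, 0.05, 0]' | python3 shift.py; echo '[34, 0, 0, 0, 0, 34, 0, 0, 0, 0, 34, 0, 0, 0, 0]' | python3 shift.py
```

```text
time: 4.53
tool_pos: [387.0, -279.4, 214.9]
tcp_rot: [-3.141, 0.002, -0.449]
contact_force: [-1.0, 0.6, -0.5]
grip_width: 69.8
finger_force: 0.0
time: 5.15
tool_pos: [387.5, -279.9, 197.3]
tcp_rot: [3.141, -0.001, -0.449]
contact_force: [0.0, 0.5, -0.0]
grip_width: 44.4
finger_force: 0.0
time: 5.52
tool_pos: [387.5, -279.9, 197.2]
tcp_rot: [3.141, -0.001, -0.449]
contact_force: [-0.8, 0.1, 5.9]
grip_width: 39.7
finger_force: 30.0
```

Firm grip: 39.7 mm opening at 30 N. I'll lift and carry it to a viewpoint beside the case.

In the tool's units: -180 mm is -0.45, -160 mm is -0.4.

```bash
echo '[34, 0, 0, -0.1, 0, 34, 0, 0, -0.25, 0, 34, 0, 0, -0.4, 0, 34, -0.075, -0.1125, -0.45, 0, 34, -0.15, -0.225, -0.45, 0]' | python3 shift.py; echo '[34, -0.0875, -0.13, 0, 0, 34, -0.175, -0.26, 0, -0.0125, 34, -0.2625, -0.39, 0, -0.0225, 34, -0.3475, -0.52, 0, -0.0225, 34, -0.3475, -0.52, 0, -0.0225]' | python3 shift.py; echo '[34, 0, 0, 0, 0, 34, 0, 0, 0, 0, 34, 0, 0, 0, 0]' | python3 shift.py
python3 - <<'E'
from h import *
cap("wrist","w5")
E
```

```text
time: 6.15
tool_pos: [372.0, -171.8, 378.0]
tcp_rot: [3.141, -0.003, -0.451]
contact_force: [0.7, 1.5, -2.6]
grip_width: 39.6
finger_force: 30.0
time: 6.78
tool_pos: [335.8, 78.9, 376.4]
tcp_rot: [-3.141, 0.001, -0.35]
contact_force: [0.1, -0.5, -1.8]
grip_width: 39.2
finger_force: 30.0
time: 7.15
tool_pos: [337.8, 73.8, 376.6]
tcp_rot: [3.141, 0.0, -0.362]
contact_force: [0.2, -0.4, -2.2]
grip_width: 39.8
finger_force: 30.0
```

View pics/w5.png

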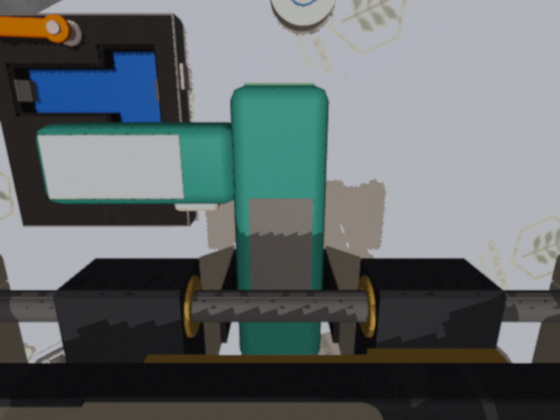

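The handle hides the pocket from this side: the case sits at (0–195, 15–225) and the keeper pivot at (57,28). I'll look from the other side.

In the tool's units: -290 mm is -0.725, -180 mm is -0.45.

```bash
echo '[34, 0, -0.15, 0, 0, 34, 0, -0.3, 0, 0, 34, 0, -0.45, 0, 0, 34, 0, -0.6, 0, 0, 34, 0, -0.725, 0, 0]' | python3 shift.py; echo '[34, 0, -0.05, 0, 0, 34, 0, -0.05, 0, 0, 34, 0, -0.05, 0, 0, 34, 0, -0.05, 0, 0]' | python3 shift.py
python3 - <<'E'
from h import *
import pickle
c=cap("wrist","w6");pickle.dump(c,open("w6.pkl","wb"))
E
echo '[34, 0, -0.0875, 0, 0, 34, 0, -0.175, 0, 0, 34, 0, -0.175, 0, 0, 34, 0, -0.175, 0, 0, 34, 0, -0.175, 0, 0]' | python3 shift.py
python3 - <<'E'
from h import *
import pickle
c=cap("wrist","w7");pickle.dump(c,open("w7.pkl","wb"))
a=cv2.imread("pics/w6.png")[0:250,250:];b=cv2.imread("pics/w7.png")[0:250,250:]
cv2.imwrite("pics/w67.png",cv2.resize(np.vstack([a,b]),None,fx=1.2,fy=1.2))
E
```

```text
time: 7.82
tool_pos: [440.5, 347.9, 376.2]
tcp_rot: [3.141, 0.0, -0.36]
contact_force: [1.4, -0.5, -1.8]
grip_width: 39.7
finger_force: 30.0
time: 8.32
tool_pos: [446.4, 364.1, 376.9]
tcp_rot: [3.141, -0.0, -0.36]
contact_force: [0.9, 0.6, -2.4]
grip_width: 39.9
finger_force: 30.0
time: 9.0
tool_pos: [470.8, 429.9, 376.9]
tcp_rot: [3.141, -0.0, -0.36]
contact_force: [0.3, 0.1, -2.8]
grip_width: 39.9
finger_force: 30.0
```

View pics/w67.png

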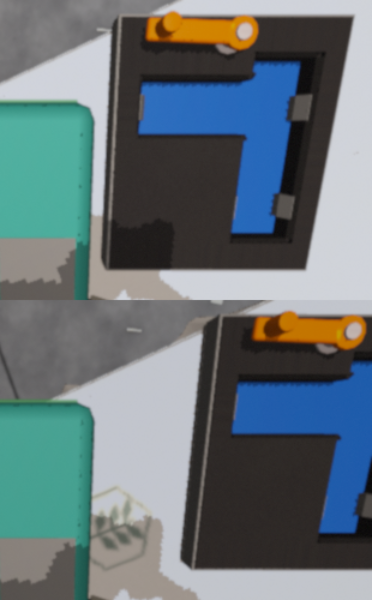

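The upper crop shows the case top face at full-image (351,13)–(545,13)–(505,223)–(340,223), with the blue L floor inside it and the keeper open. The lower crop shows the same from further left. Next I'll fit lines to these edges.

Run:
```python
from h import *
import pickle
def edge(c,m,pts,ax,z,which,name):
    # ax=0: per column find row; ax=1: per row find column
    P=[]
    for k in range(*pts):
        v=m[:,k] if ax==0 else m[k]
        i=np.flatnonzero(v)
        if len(i): e=i[-1]+.5 if which else i[0]-.5; P.append((k,e) if ax==0 else (e,k))
    W=ray(c,P,z)[:,:2].astype(np.float32);l=cv2.fitLine(W,cv2.DIST_HUBER,0,.01,.01).ravel()
    d=l[:2];n=np.array([-d[1],d[0]]);res=np.abs((W-l[2:])@n)
    a=np.degrees(np.arctan2(d[1],d[0]))%90
    print(name,"angle",round(a,2),"pt",l[2:].round(1),"res",np.median(res).round(2),len(P));return l
for f,off in(("w6",0),("w7",83)):
    c=pickle.load(open(f+".pkl","rb"));hsv=cv2.cvtColor(c["color"],cv2.COLOR_RGB2HSV)
    bl=cv2.inRange(hsv,*H["blue"])>0;bl[:,:330]=0
    dk=(hsv[...,2]<95)&(np.arange(560)[None]>330);dk|=bl
    edge(c,bl,(375+off,435+off),0,10,0,"floor x52")
    edge(c,bl,(375+off,435+off),0,10,1,"floor x14")
    if off==0:
        edge(c,bl,(466,492),0,10,0,"floor x67")
        edge(c,bl,(450,475),0,10,1,"floor x-67")
        edge(c,bl,(110,155),1,10,1,"floor y-62")
        b=dk.copy();b[:,:400]=0
        edge(c,b,(40,200),1,34,1,"outer y-82")
    b=dk.copy();b[:150]=0;b[235:]=0
    edge(c,b,(370+off,470+off),0,34,1,"outer x-94")
    o=blob(c,"orange",(330,0,560,60))
    print("orange rect z55", cv2.minAreaRect(ray(c,o[:,0],52)[:,:2].astype(np.float32)))
print(tri(pickle.load(open("w6.pkl","rb")),[[448,133/1.2-.5+1]],pickle.load(open("w7.pkl","rb")),[[528,134/1.2]]))
```

```text
floor x52 angle 69.36 pt [505.5 206.7] res 0.0 60
floor x14 angle 69.35 pt [469.7 225.6] res 0.0 60
floor x67 angle 69.36 pt [499.8 150.5] res 0.0 26
floor x-67 angle 69.33 pt [370.6 192.1] res 0.0 25
floor y-62 angle 69.43 pt [423.9 156.3] res 0.25 45
outer y-82 angle 69.26 pt [428.6 137.1] res 0.22 160
outer x-94 angle 69.33 pt [363.1 237.9] res 0.0 100
orange rect z55 ((536.3758544921875, 213.38754272460938), (73.76205444335938, 20.123014450073242), 66.82183074951172)
floor x52 angle 69.4 pt [504.2 203.8] res 0.0 60
floor x14 angle 69.39 pt [469.9 224.1] res 0.0 60
outer x-94 angle 69.36 pt [368.2 252.2] res 0.0 100
orange rect z55 ((536.4644775390625, 212.771484375), (73.5704116821289, 19.546327590942383), 66.59149932861328)
[[461.58939194 200.99562921  39.73763049]]
```

Run:
```python
from h import *
import pickle
c=pickle.load(open("w7.pkl","rb"));o=bot.get_obs();t=o["tool_pos"];z=t[2]-161.2
m=cv2.inRange(cv2.cvtColor(c["color"],cv2.COLOR_RGB2HSV),*H["teal"])>0
def W(P): return np.array([tool(p-t) for p in ray(c,P,z)])
r=[(k,np.flatnonzero(m[k])) for k in (130,160,190,225,240)]
print("y-60",W([(i[-1]+.5,k) for k,i in r]).round(1).tolist())
l=[(i[i>200][0]-.5,k) for k,i in r[2:]]
print("y-20?",l,W(l).round(1).tolist())
print("x65",W([(u,np.flatnonzero(m[:,u])[0]-.5) for u in(255,280,300)]).round(1).tolist())
print("x16,50 handle",W([(u,np.flatnonzero(m[:,u])[j]+s) for u in(196,205,215) for j,s in((0,-.5),(-1,.5))]).round(1).tolist(), z,o["tcp_rot"])
x=np.array([.9358,-.3524,0]);y=np.array([.3524,.9358,0]);org=347*x+358*y;print("case",org,"TCPtarget",org-20*x-40*y, "pivot",org+78*x+5*y)
print("delta tool",tool(org-20*x-40*y-[t[0],t[1],0]))
```

```text
y-60 [[66.4, 18.1, 161.2], [54.6, 18.1, 161.2], [42.1, 18.2, 161.2], [26.8, 18.3, 161.2], [19.9, 18.1, 161.2]]
y-20? [(np.float64(200.5), 190), (np.float64(235.5), 225), (np.float64(235.5), 240)] [[42.1, -33.2, 161.2], [26.8, -19.3, 161.2], [20.0, -19.5, 161.2]]
x65 [[83.4, -9.8, 161.2], [83.4, -0.3, 161.2], [83.4, 7.3, 161.2]]
x16,50 handle [[69.3, -33.3, 161.2], [36.8, -35.4, 161.2], [69.3, -29.8, 161.2], [36.8, -31.7, 161.2], [69.3, -25.8, 161.2], [36.8, -27.5, 161.2]] 215.82024634257766 [ 3.14144442e+00 -1.53015254e-04 -3.59779516e-01]
case [450.8818 212.7336   0.    ] TCPtarget [418.0698 182.3496   0.    ] pivot [525.6362 189.9254   0.    ]
delta tool [3.77724204e+01 2.50384172e+02 4.28955404e-02]
```

In the tool's units: 251 mm is 0.6275, 110 mm is 0.275.

```bash
echo '[34, 0.02, 0.1375, 0, 0, 34, 0.0425, 0.275, 0, 0, 34, 0.065, 0.425, 0, 0, 34, 0.085, 0.5625, 0, 0, 34, 0.095, 0.6275, 0.05, 0]' | python3 shift.py; echo '[34, 0, 0, 0.075, 0, 34, 0, 0, 0.175, 0, 34, 0, 0, 0.2625, 0, 34, 0, 0, 0.2875, 0, 34, 0, 0, 0.2875, 0]' | python3 shift.py;  python3 - <<'E'
from h import *
o=bot.get_obs();t=o["tool_pos"]
print(tool(np.array([417.9,181.8,225])-t).round(2),o["contact_force"],o["tcp_rot"])
c=cap("wrist","w8")
E
```

```text
time: 9.68
tool_pos: [417.6, 180.0, 358.2]
tcp_rot: [-3.14, -0.004, -0.361]
contact_force: [1.0, -1.0, -1.4]
grip_width: 39.6
finger_force: 30.0
time: 10.3
tool_pos: [418.5, 182.3, 242.1]
tcp_rot: [3.141, -0.0, -0.359]
contact_force: [0.4, 0.8, -1.1]
grip_width: 40.0
finger_force: 30.0
[-0.35  0.7  17.06] [ 0.35608504  0.8293532  -1.05288798] [ 3.14148016e+00 -5.70261863e-05 -3.59275335e-01]
```

View pics/w8.png

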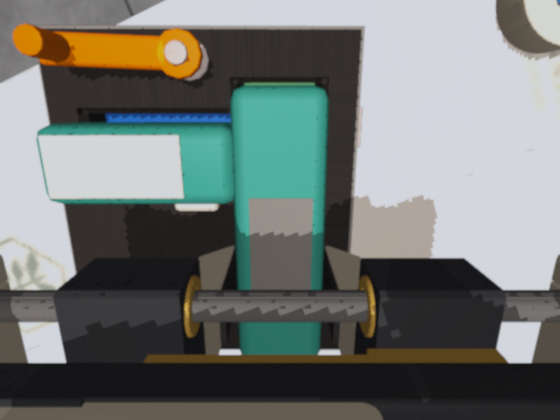

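The thermometer hangs squarely over the pocket: the mouth edge shows at (232–327, 80) around the barrel at u 232–327. I'll lower it in.

In the tool's units: 13 mm is 0.0325, 8 mm is 0.02.

```bash
echo '[34, 0, 0.0013, 0.02, 0, 34, 0, 0.0013, 0.0325, 0, 34, 0, 0.0013, 0.0325, 0]' | python3 shift.py; echo '[34, 0, 0, 0.01, 0, 34, 0, 0, 0.01, 0, 34, 0, 0, 0.01, 0]' | python3 shift.py
```

```text
time: 10.72
tool_pos: [418.1, 182.0, 228.5]
tcp_rot: [3.141, 0.0, -0.359]
contact_force: [0.0, 0.6, -2.4]
grip_width: 39.6
finger_force: 30.0
time: 11.1
tool_pos: [418.2, 182.1, 224.7]
tcp_rot: [-3.141, -0.0, -0.359]
contact_force: [0.7, 0.7, -1.1]
grip_width: 39.4
finger_force: 30.0
```

In the tool's units: 2 mm is 0.005.

```bash
echo '[34, 0, 0, 0.005, 0, 34, 0, 0, 0.005, 0, 34, 0, 0, 0.005, 0]' | python3 shift.py; echo '[34, 0, 0, 0.005, 0, 34, 0, 0, 0.005, 0, 34, 0, 0, 0.005, 0]' | python3 shift.py
```

```text
time: 11.48
tool_pos: [418.4, 182.1, 222.9]
tcp_rot: [-3.141, -0.001, -0.359]
contact_force: [0.9, 2.0, -0.5]
grip_width: 39.4
finger_force: 30.0
time: 11.85
tool_pos: [418.5, 182.1, 221.0]
tcp_rot: [-3.141, -0.001, -0.359]
contact_force: [0.7, 0.7, 4.3]
grip_width: 39.8
finger_force: 30.0
```

Contact with the lips and no side load. I'll release, rise, close the fingers, and move over nose_top (tool x −22).

In the tool's units: -40 mm is -0.1, -22 mm is -0.055.

```bash
echo '[60, 0, 0, 0, 0, 60, 0, 0, 0, 0, 60, 0, 0, 0, 0, 60, 0, 0, 0, 0]' | python3 shift.py; echo '[60, 0, 0, -0.05, 0, 60, 0, 0, -0.1, 0, 0, -0.055, 0, -0.1, 0, 0, -0.055, 0, -0.1, 0, 0, -0.055, 0, -0.1, 0]' | python3 shift.py;echo '[0, 0, 0, 0, 0, 0, 0, 0, 0, 0, 0, 0, 0, 0, 0, 0, 0, 0, 0, 0]' | python3 shift.py
python3 - <<'E'
from h import *
c=cap("wrist","w9")
E
```

```text
time: 12.35
tool_pos: [418.0, 181.9, 220.5]
tcp_rot: [3.141, 0.0, -0.359]
contact_force: [-0.4, -0.2, -0.1]
grip_width: 59.7
finger_force: 0.0
time: 12.98
tool_pos: [398.0, 189.7, 260.6]
tcp_rot: [-3.142, -0.0, -0.359]
contact_force: [0.1, 0.2, -0.8]
grip_width: 34.6
finger_force: 0.0
time: 13.48
tool_pos: [397.6, 189.7, 260.6]
tcp_rot: [3.141, -0.0, -0.359]
contact_force: [0.0, -0.7, 0.2]
grip_width: 0.5
finger_force: 0.0
```

View pics/w9.png

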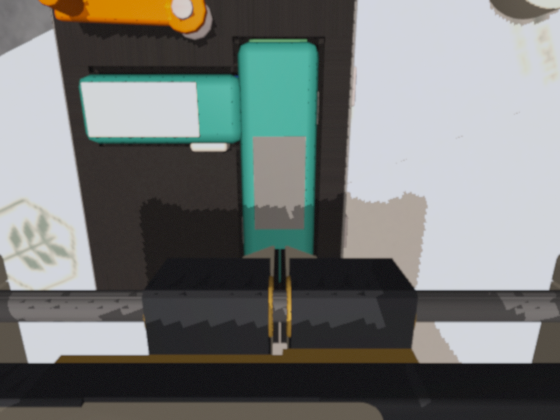

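The thermometer sits level on the lips in the pocket mouth, barrel at u 242–317, and the closed fingers are over the nose. Time to press.

In the tool's units: 30 mm is 0.075, 27 mm is 0.0675.

```bash
echo '[0, 0, 0, 0.035, 0, 0, 0, 0, 0.05, 0, 0, 0, 0, 0.06, 0, 0, 0, 0, 0.0675, 0, 0, 0, 0, 0.075, 0]' | python3 shift.py; echo '[0, 0, 0, 0.005, 0, 0, 0, 0, 0.01, 0, 0, 0, 0, 0.01, 0]' | python3 shift.py
```

```text
time: 14.15
tool_pos: [397.6, 189.7, 231.2]
tcp_rot: [-3.141, -0.001, -0.359]
contact_force: [-1.0, -0.0, 0.4]
grip_width: 0.4
finger_force: 0.1
time: 14.52
tool_pos: [397.7, 189.5, 227.2]
tcp_rot: [3.141, -0.001, -0.359]
contact_force: [-3.4, -4.1, 8.8]
grip_width: 0.4
finger_force: 4.4
```

In the tool's units: 2 mm is 0.005.

```bash
echo '[0, 0, 0, 0.005, 0, 0, 0, 0, 0.005, 0, 0, 0, 0, 0.005, 0]' | python3 shift.py; echo '[0, 0, 0, -0.0625, 0, 0, 0.075, 0, -0.0625, 0, 0, 0.1875, -0.175, -0.0625, 0, 0, 0.1875, -0.175, -0.0625, 0, 0, 0.1875, -0.175, -0.0625, 0]' | python3 shift.py; echo '[0, 0, 0, 0.015, 0, 0, 0, 0, 0.03, 0, 0, 0, 0, 0.04, 0, 0, 0, 0, 0.04, 0]' | python3 shift.py
```

```text
time: 14.9
tool_pos: [398.1, 189.3, 226.2]
tcp_rot: [-3.141, -0.003, -0.358]
contact_force: [-1.8, -5.9, 19.9]
grip_width: 0.5
finger_force: 9.6
time: 15.52
tool_pos: [493.0, 229.4, 249.2]
tcp_rot: [-3.142, -0.0, -0.358]
contact_force: [-0.2, -0.4, -0.3]
grip_width: 0.4
finger_force: 0.0
time: 16.02
tool_pos: [492.2, 228.6, 233.6]
tcp_rot: [3.141, 0.0, -0.359]
contact_force: [0.1, -1.0, 0.3]
grip_width: 0.5
finger_force: 0.4
```

In the tool's units: 5 mm is 0.0125, 3 mm is 0.0075.

```bash
echo '[0, 0, 0, 0.0075, 0, 0, 0, 0, 0.0125, 0, 0, 0, 0, 0.0125, 0]' | python3 shift.py; echo '[0, 0, 0, 0.0075, 0, 0, 0, 0, 0.01, 0, 0, 0, 0, 0.01, 0]' | python3 shift.py
```

```text
time: 16.4
tool_pos: [492.2, 228.9, 228.3]
tcp_rot: [3.141, 0.001, -0.359]
contact_force: [0.3, -0.3, 0.0]
grip_width: 0.1
finger_force: 0.0
time: 16.77
tool_pos: [492.6, 229.0, 224.8]
tcp_rot: [-3.141, -0.001, -0.359]
contact_force: [0.6, 1.6, 2.1]
grip_width: 0.4
finger_force: 1.0
```

In the tool's units: 2 mm is 0.005.

```bash
echo '[0, 0, 0, 0.005, 0, 0, 0, 0, 0.005, 0, 0, 0, 0, 0.005, 0]' | python3 shift.py; echo '[0, 0, 0, 0.005, 0, 0, 0, 0, 0.005, 0, 0, 0, 0, 0.005, 0]' | python3 shift.py
```

```text
time: 17.15
tool_pos: [492.5, 229.1, 224.3]
tcp_rot: [-3.141, -0.001, -0.359]
contact_force: [-2.9, 0.1, 13.8]
grip_width: 0.4
finger_force: 7.3
time: 17.52
tool_pos: [492.4, 229.0, 224.1]
tcp_rot: [-3.14, -0.002, -0.359]
contact_force: [-7.6, -2.2, 30.3]
grip_width: 0.0
finger_force: 15.3
```

The handle stopped hard at 46 mm. Back to the nose.

In the tool's units: -75 mm is -0.1875, 70 mm is 0.175.

```bash
echo '[0, 0, 0, -0.075, 0, 0, -0.075, 0.0625, -0.075, 0, 0, -0.1875, 0.175, -0.075, 0, 0, -0.1875, 0.175, -0.075, 0, 0, -0.1875, 0.175, -0.03, 0]' | python3 shift.py; echo '[0, 0, 0, 0.01, 0, 0, 0, 0, 0.02, 0, 0, 0, 0, 0.025, 0, 0, 0, 0, 0.025, 0]' | python3 shift.py;  echo '[0, 0, 0, 0.005, 0, 0, 0, 0, 0.01, 0, 0, 0, 0, 0.01, 0]' | python3 shift.py
```

```text
time: 18.15
tool_pos: [397.8, 189.8, 233.4]
tcp_rot: [-3.14, -0.002, -0.359]
contact_force: [0.5, 0.3, -0.8]
grip_width: 0.3
finger_force: 0.0
time: 18.65
tool_pos: [397.8, 189.8, 224.2]
tcp_rot: [-3.141, -0.001, -0.359]
contact_force: [-5.3, -0.9, 18.2]
grip_width: 0.7
finger_force: 8.9
time: 19.02
tool_pos: [397.5, 189.8, 223.8]
tcp_rot: [-3.14, -0.003, -0.358]
contact_force: [-17.3, -7.1, 66.7]
grip_width: 0.4
finger_force: 33.2
```

Both ends are down: the handle stopped at 46.1 mm and the nose at 45.8 mm. I'll rise and measure the keeper tab.

In the tool's units: -80 mm is -0.2, -70 mm is -0.175.

```bash
echo '[0, 0, 0, -0.1, 0, 0, 0, 0, -0.175, 0, 40, 0.0625, -0.1, -0.175, 0, 40, 0.15, -0.2, -0.175, 0, 40, 0.15, -0.2, -0.175, 0]' | python3 shift.py; echo '[40, 0, 0, 0, 0, 40, 0, 0, 0, 0, 40, 0, 0, 0, 0]' | python3 shift.py
python3 - <<'E'
from h import *
import pickle
c=cap("wrist","w10");pickle.dump(c,open("w10.pkl","wb"))
E
```

```text
time: 19.65
tool_pos: [484.3, 244.7, 288.6]
tcp_rot: [-3.14, -0.002, -0.358]
contact_force: [-0.4, -0.1, -0.3]
grip_width: 25.7
finger_force: 0.0
time: 20.02
tool_pos: [481.3, 243.2, 288.9]
tcp_rot: [3.141, 0.0, -0.359]
contact_force: [0.1, -0.1, 0.6]
grip_width: 39.8
finger_force: 0.0
```

View pics/w10.png

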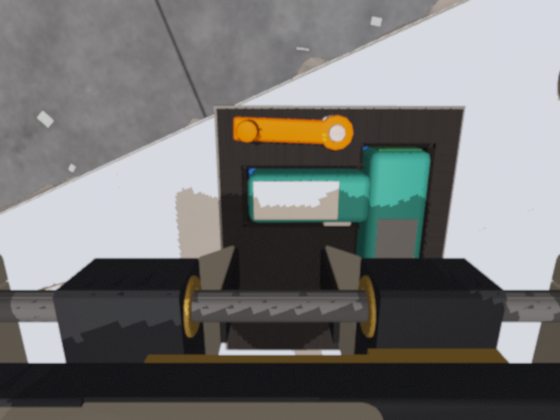

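The thermometer is seated and flush. The keeper tab is at (248,131) and the pivot disc at (337,133).

Run:
```python
from h import *
import pickle
c=pickle.load(open("w10.pkl","rb"));t=bot.get_obs()["tool_pos"]
T=ray(c,[[248,131]],75.5)[0];P=ray(c,[[337.5,132.5]],56)[0];Pe=np.array([525.6,189.9,0])
print("tab",T,"piv",P,"est piv",Pe)
x=np.array([.9358,-.3524,0]);y=np.array([.3524,.9358,0])
for Q in(P,Pe):
    d=T-Q;print(np.hypot(d[0],d[1]),"angle",np.arctan2(-d@x,d@y))
print("to tab",tool(T-[0,0,75.5]-[t[0],t[1],0]))
```

```text
tab [546.27332844 237.60896853  75.5       ] piv [526.12249541 189.88572608  56.        ] est piv [525.6 189.9   0. ]
51.80312676033593 angle -0.03938180523581233
51.995501608324126 angle -0.0487461631849557
to tab [ 6.26914807e+01 -1.74869514e+01  6.13078063e-03]
```

Units first: shifts go in shares of 400 mm and turns go in shares of 4 rad. So 63 mm is 0.1575, -17.5 mm is -0.0438.

```bash
echo '[40, 0.1, -0.025, 0, 0, 40, 0.1575, -0.0438, 0, 0, 40, 0.1575, -0.0438, 0.075, 0, 40, 0.1575, -0.0438, 0.125, 0, 40, 0.1575, -0.0438, 0.125, 0]' | python3 shift.py; echo '[8, 0, 0, 0, 0, 8, 0, 0, 0, 0, 8, 0, 0, 0, 0, 8, 0, 0, 0, 0, 8, 0, 0, 0, 0]' | python3 shift.py
```

```text
time: 20.7
tool_pos: [546.4, 237.5, 237.3]
tcp_rot: [3.139, 0.003, -0.359]
contact_force: [-0.5, 0.4, 0.8]
grip_width: 40.1
finger_force: 0.0
time: 21.32
tool_pos: [547.1, 237.8, 239.2]
tcp_rot: [-3.141, -0.001, -0.359]
contact_force: [-0.6, -0.7, 4.6]
grip_width: 10.8
finger_force: 30.0
```

In the tool's units: -38.9 mm is -0.0973, -31.5 mm is -0.0788.

```bash
echo '[8, -0.025, 0.0015, 0, 0, 8, -0.0438, 0.0058, 0, 0, 8, -0.0618, 0.013, 0, 0, 8, -0.0788, 0.0228, 0, 0, 8, -0.0973, 0.038, 0, 0]' | python3 shift.py
python3 - <<'E'
from h import *
o=bot.get_obs();d=o["tool_pos"]-[526,189.9,0];x=np.array([.9358,-.3524,0]);y=np.array([.3524,.9358,0]);print(np.arctan2(-d@x,d@y),np.hypot(d[0],d[1]))
E
```

```text
time: 21.95
tool_pos: [504.5, 239.0, 239.2]
tcp_rot: [-3.137, 0.0, -0.359]
contact_force: [-1.0, 12.4, 4.9]
grip_width: 10.8
finger_force: 30.0
0.7735307548558145 53.5757931002136
```

In the tool's units: 36.8 mm is 0.092, 20.4 mm is 0.051.

```bash
echo '[8, -0.0138, 0.0165, 0, 0, 8, -0.0238, 0.033, 0, 0, 8, -0.0313, 0.051, 0, 0, 8, -0.036, 0.07, 0, 0, 8, -0.038, 0.092, 0, 0]' | python3 shift.py; echo '[8, 0, 0, 0, 0, 8, 0, 0, 0, 0, 8, 0, 0, 0, 0]' | python3 shift.py
python3 - <<'E'
from h import *
o=bot.get_obs();d=o["tool_pos"]-[526,189.9,0];x=np.array([.9358,-.3524,0]);y=np.array([.3524,.9358,0]);print(np.arctan2(-d@x,d@y),np.hypot(d[0],d[1]),tool(o["contact_force"]))
E
```

```text
time: 22.58
tool_pos: [476.4, 209.2, 238.8]
tcp_rot: [-3.141, 0.003, -0.358]
contact_force: [-2.3, 7.0, 6.7]
grip_width: 11.1
finger_force: 30.0
time: 22.95
tool_pos: [476.2, 208.6, 238.7]
tcp_rot: [3.14, 0.004, -0.359]
contact_force: [-4.1, 3.0, 9.4]
grip_width: 10.9
finger_force: 30.0
1.5712178435401503 53.19691203159376 [-4.93166163 -1.36599612 -9.36169007]
```

Release, rise, and look.

In the tool's units: -110 mm is -0.275, -80 mm is -0.2.

```bash
echo '[40, 0, 0, 0, 0, 40, 0, 0, 0, 0, 40, 0, 0, 0, 0, 40, 0, 0, 0, 0]' | python3 shift.py; echo '[40, 0, 0, -0.1, 0, 40, -0.05, 0, -0.2, 0, 40, -0.1, 0, -0.275, 0, 40, -0.1, 0, -0.275, 0, 40, -0.1, 0, -0.275, 0]' | python3 shift.py
python3 - <<'E'
from h import *
import pickle
c=cap("wrist","w11");pickle.dump(c,open("w11.pkl","wb"))
E
```

```text
time: 23.45
tool_pos: [478.0, 208.0, 238.4]
tcp_rot: [3.141, 0.0, -0.359]
contact_force: [0.8, -0.3, 0.2]
grip_width: 39.2
finger_force: 0.0
time: 24.08
tool_pos: [440.7, 222.0, 347.9]
tcp_rot: [3.141, 0.0, -0.359]
contact_force: [-0.5, 0.5, 0.6]
grip_width: 39.6
finger_force: 0.0
```

View pics/w11.png

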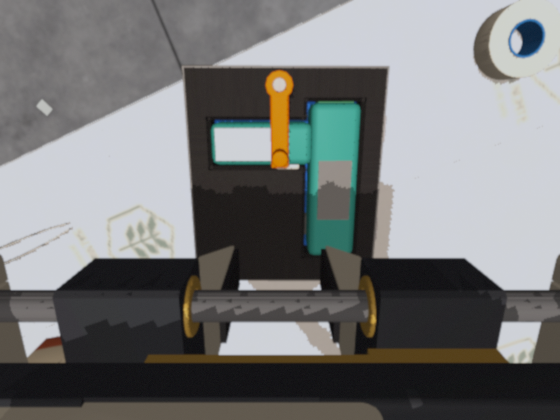

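The keeper points straight across the handle, from pivot (279,85) to tab (280,158). I'll touch the handle end again, clear of the bar, to confirm the nose press didn't lift it.

In the tool's units: 100 mm is 0.25, 80 mm is 0.2.

```bash
echo '[0, 0.05, -0.045, 0, 0, 0, 0.115, -0.0925, 0, 0, 0, 0.115, -0.0925, 0.1, 0, 0, 0.115, -0.0925, 0.2, 0, 0, 0.115, -0.0925, 0.25, 0]' | python3 shift.py; echo '[0, 0, 0, 0.025, 0, 0, 0, 0, 0.045, 0, 0, 0, 0, 0.055, 0, 0, 0, 0, 0.055, 0]' | python3 shift.py; echo '[0, 0, 0, 0.005, 0, 0, 0, 0, 0.0075, 0, 0, 0, 0, 0.0075, 0]' | python3 shift.py
```

```text
time: 24.75
tool_pos: [496.2, 239.9, 244.7]
tcp_rot: [3.138, 0.005, -0.36]
contact_force: [0.2, 1.1, 0.8]
grip_width: 0.8
finger_force: 0.0
time: 25.25
tool_pos: [496.8, 240.7, 226.9]
tcp_rot: [-3.141, -0.0, -0.359]
contact_force: [-0.1, -0.8, 0.7]
grip_width: 0.2
finger_force: 0.0
time: 25.62
tool_pos: [496.7, 240.7, 224.3]
tcp_rot: [-3.141, -0.001, -0.359]
contact_force: [-1.4, -1.2, 4.3]
grip_width: 0.6
finger_force: 2.2
```

The handle top is at 46.3 mm with only light contact, so both ends are home. Retreat and hand in.

In the tool's units: -140 mm is -0.35, -90 mm is -0.225.

```bash
echo '[0, 0, 0, -0.1, 0, 0, 0, 0, -0.225, 0, 0, 0, 0, -0.35, 0, 0, 0, 0, -0.35, 0, 0, 0, 0, -0.35, 0]' | python3 shift.py
python3 - <<'E'
from h import *
c=cap("wrist","w12");o=blob(c,"orange");r=cv2.minAreaRect(ray(c,o[:,0],55)[:,:2].astype(np.float32));print(r)
print(bot.close_job())
E
```

```text
time: 26.25
tool_pos: [496.4, 240.6, 363.2]
tcp_rot: [3.141, 0.0, -0.359]
contact_force: [0.1, 0.0, -0.9]
grip_width: 0.2
finger_force: 0.0
((501.40087890625, 199.73020935058594), (20.43998146057129, 73.83407592773438), 69.40795135498047)
the job is handed in; nothing more can be done
None
```

The thermometer is pressed home in its pocket (top at about 46 mm at both ends), the keeper points straight across the handle at about 1.57 rad, I moved nothing else, and the job was handed in at about 26 s; no verdict came back.

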